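Third hand: press the amplifier board against the sprung stop

TASK

Be the third hand for a colleague who is about to screw the green amplifier board down: pick it up from the desk by its black heat sink, set it on the bed of the aluminium jig between the two blue side guides, white connector towards the orange stop but still clear of it. Then slide the board forward against the sprung stop until the black pointer stands in the green zone of the scale, never driving the stop to the end of its travel, hold it there steadily for a couple of seconds and finish while still holding it pressed like that, flat on the bed. Leave the mug, the yellow bin and the screwdriver where they are.

Things in the scene. Friction and masses are not known exactly. Their poses are not given: they have to be found in the camera images.
- heatsink (a point): Centre, half-way up, of the black finned heat sink in the middle of the loose green board; axes as the board's: x to the white connector, y across, z up. Heat sink 44 (x) x 40 (y) x 50 mm high; grip it across y. This point is 38 mm above the undersides of the board's feet and 25 mm above the board's upper face. Parts on the board beside the heat sink's y faces are at most 3 mm high.
- connector (a point): Centre of the front face of the white connector block (80 wide, 18 mm high) on the board's +x edge, the face that must meet the stop: 55 mm in +x from the heat sink's centre, 16 mm lower.
- jig: Aluminium jig fixed to the desk. Origin on the desk; x along the bed to the orange stop, z up. Bed top 15 mm above the origin, from x = -90 mm to past the stop, 160 mm wide. Two blue guides, 12 mm above the bed, 108 mm apart inside (y = -54 to 54), x = -90 to 60 mm. Face of the unpressed stop (100 wide, 17 to 47 mm above desk) at x = 60 mm. Grey housing behind it (x = 115 to 165, 45 mm high) carries the scale.
- stop (a joint): How far (m) the orange sprung stop is pushed back along the jig's +x: 0 unpressed, 0.026 end of travel. The black pointer over the scale moves with it: white 0 to 0.009, green 0.009 to 0.017, red above. Spring: about 2 N at first and 0.5 N more per mm, so mid-green (0.013) is about 8.5 N; sliding the board on the bed takes a few newtons more.
- board: The loose green amplifier board: origin under its middle at the undersides of its four brass feet (10 mm high), x to the white connector, z up. 110 mm long (x, connector included), 100 mm wide (y), 3 mm thick, about 0.45 kg (varies). It starts on the desk, feet down.
- mug_mid (a point): Middle of the blue mug (80 mm across, 90 mm high), a bystander.
- screwbin_mid (a point): Middle of the yellow open bin (90 x 70 x 40 mm), a bystander.
- driver_grip (a point): Handle of the red-handled screwdriver (190 mm long) lying on the desk, a bystander.

How it is judged (in metres and radians):
On the way, in this order (a step that is already met when the one before it is completed fails the run):
1. the board stands flat on the jig's bed between the guides, connector towards the stop, the stop not yet pressed (y of heatsink in the frame of jig between -0.008 and 0.008 m and z of heatsink in the frame of jig between 0.049 and 0.0565 m and angle between heatsink's own z axis and vertical below 0.06 rad and angle between the x axis of heatsink and the x axis of jig, either way round below 0.09 rad and x of connector in the frame of jig between -0.03 and 0.06 m and contact force between board and stop below 0.5 N and value of joint stop below 0.003 m), for 0.2 s.
2. the board is pressed against the stop, pointer in the green, for 1.5 s (y of heatsink in the frame of jig between -0.008 and 0.008 m and z of heatsink in the frame of jig between 0.049 and 0.0565 m and angle between heatsink's own z axis and vertical below 0.06 rad and angle between the x axis of heatsink and the x axis of jig, either way round below 0.09 rad and value of joint stop between 0.009 and 0.017 m and contact force between board and stop between 5 and 12 N and x of connector in the frame of jig above 0.062 m and contact force between the fingers and board above 1 N), for 1.5 s.
At the end, for the whole second after the job is handed in: Fingers hold the board on the stop: stop pushed 9 to 17 mm (pointer in the green), force 5 to 12 N, connector towards the stop, feet on the bed (3 mm), tilt under 0.06 rad, square within 0.09 rad, within 8 mm of the middle between the guides, still (all of step 2 and linear speed of board below 0.01 m/s); the arm keeps its last pose, push and grip.
It fails at once if the stop is driven to the end of its travel (value of joint stop above 0.0245 m).
It fails at once if the mug is pushed away (distance of mug_mid from where it was at the start of the episode above 0.02 m).
It fails at once if the yellow bin is pushed away (distance of screwbin_mid from where it was at the start of the episode above 0.02 m).
It fails at once if the screwdriver is pushed away (distance of driver_grip from where it was at the start of the episode above 0.02 m).
It also fails if it takes over 48 s, if anything falls off the work surface, if the arm or the gripper's body presses on something with over 40 N, if the wrist force passes 120 N, or if a joint passes its speed limit or range.

ROBOT

A 6-joint arm with a two-finger parallel gripper is mounted at the origin on the work surface. World frame = base frame: x ahead of the robot, y to its left, z up, the work surface at z = 0. Lengths are in m, angles in degrees, forces in N, time in s.
With the tool pointing down it reaches from about 0.325 to 0.85 m from the base axis. Payload 4.4 kg.
Tool frame: the origin (TCP) lies between the finger pads; the fingertips stand ahead of it and the grasp point (between the pads) lies 3 mm ahead of it (ctrl.tip_reach is the y of the fingertips in the tool frame, in m); y points along the fingers, x is the direction in which the jaws open and shut, and the axes are right-handed (so a half turn about y gives the same grasp; the last joint's range is limited). The gripper opens to 94 mm and grips with 3 to 60 N. Pads are 16 mm wide; open, the fingers measure 119 mm over their backs; the gripper's body (75 mm by 177 mm) begins 78 mm behind the grasp point.
Start: joints at [66.893, 11.837, 88.321, -0, 79.842, -8.623], TCP at [0.144, 0.557, 0.227] pointing down, gripper open.
Joint ranges: [-156.59, 156.59], [-49.26, 127.26], [12.9, 141.05], [-63.56, 243.56], [4.71, 150.69], [-161.64, 161.64]. Speed limits (degrees/s): [159.86, 159.86, 180, 180, 180, 180].

INTERFACE

Orientations are given as [roll, pitch, yaw] about the fixed x, y, z axes, in that order (R = Rz(yaw) Ry(pitch) Rx(roll)).
In Python, from station import readout, cams, job, ctrl gives the robot as it stands.
- The arm moves only by the shell command python3 -m creep 'ROWS' [FORCE]. ROWS is JSON, a list of rows, each an object with "rot": the turn, a rotation vector about the tool's x, y, z in degrees, a list of three; "linear": the shift along the tool's x, y, z in mm, a list of three; "grip": the opening in per cent of the stroke, from 0 (shut) to 100 (fully open). A call has 1 to 5 rows; each row shifts and turns the pose as measured when the row begins, along the tool's axes as they then stand; what a row does not reach is not made up. A row lasts 1/8 s, in which the tool goes at most 62.5 mm and 10.7 degrees, less where a joint would pass 70% of its speed; a pose out of reach is approached as far as the arm can. A call with a gripper value outside its range is refused whole. The fingers move at their own pace and stop on an object; FORCE is the grip in N (left out, the last holds). Time passes only in rows, so rows that do not move let the fingers close. It gives the time, the measured TCP pose, the force and the opening at its end, in the units of the state.
- readout.get_state(): the state, without advancing time (a new reading comes with each control period).
- cams.camera(name): name is "side" or "top" or "wrist"; returns a dict with "image" (420x560x3 uint8, red, green, blue), "intrinsics" (3x3 intrinsics, pixels), "R" (3x3) and "t" (3): a world point X has camera coordinates R X + t. Camera axes: x right, y down, z forward; pixel columns grow to the right and rows downward; lengths in m; the calibration is good to about 2 mm. The wrist camera is an equidistant fisheye: a pixel r from the principal point sees the ray r / f radians off the axis. A picture is of the moment at which its call begins. There is no depth.
- job.finish_job(): hands the job in, once; it reports no verdict.
The state is a dict: "t": time; "joint_pos": joint angles; "dq": joint speeds; "joint_efforts": joint torques, N m; "ee_pos": TCP position; "tool_rot": TCP orientation; "contact_force": force on the tool from outside, world axes, zero at the start; "moment": the same for the moment, N m; "finger_gap": finger opening in m.
Only numpy, scipy, OpenCV 4.12 (cv2) and the standard library are available. Lean on these libraries where they do the work, as an engineer would, in place of code of your own. Each camera call takes 0.05 s, during which the arm holds its last target.

## Working session

There is one attempt and no reset: what is moved stays moved. The work goes in short steps, Python scripts to look and compute and a shell command to move; the robot and the scene stay as the last step left them, time stands still between calls to the robot, and variables do not carry over. Pictures are saved under pics/ and viewed, and the job is handed in when it is done.

```bash
mkdir -p pics; ls; python3 - <<'E'
from station import readout,cams,ctrl
import cv2
print(readout.get_state(), ctrl.tip_reach)
for n in ("top","side"):
    c=cams.camera(n); print(n,c["intrinsics"],c["R"],c["t"])
    cv2.imwrite(f"pics/{n}0.png",c["image"][:,:,::-1])
E
```

```text
pics
{'t': 0.0, 'joint_pos': array([ 6.68926404e+01,  1.18828144e+01,  8.84001775e+01,  2.92531849e-04,
        7.98395840e+01, -8.62506966e+00]), 'dq': array([ 0.00367782, -0.04286429,  0.00734346,  0.05750425, -0.03241587,
       -0.04468806]), 'joint_efforts': array([-2.44722241e-04, -3.70890355e+01, -2.81410825e+01,  6.97318953e-02,
        3.63306503e-02, -1.84487299e-04]), 'ee_pos': array([0.14354359, 0.55606046, 0.2263432 ]), 'tool_rot': array([-89.98133293,   0.12114655,  75.51767787]), 'contact_force': array([-0.10387439,  0.48672735,  0.24708393]), 'moment': array([-0.01458557, -0.02775   ,  0.00481342]), 'finger_gap': 0.09380164826289875} 0.022
top [[537.26350793   0.         280.36461257]
 [  0.         537.26350793 204.95478332]
 [  0.           0.           1.        ]] [[-0.01252358 -0.99968474  0.02176187]
 [-0.98236466  0.00824035 -0.18679337]
 [ 0.18655516 -0.02371741 -0.98215816]] [-0.01185836  0.61352846  1.40171584]
side [[399.96725042   0.         283.23844353]
 [  0.         399.96725042 205.09311802]
 [  0.           0.           1.        ]] [[-0.9984795  -0.05124564 -0.02031169]
 [-0.01715979  0.63911349 -0.76892099]
 [ 0.05238532 -0.7674033  -0.63902109]] [0.59971506 0.05748173 1.2254756 ]
```

View pics/top0.png

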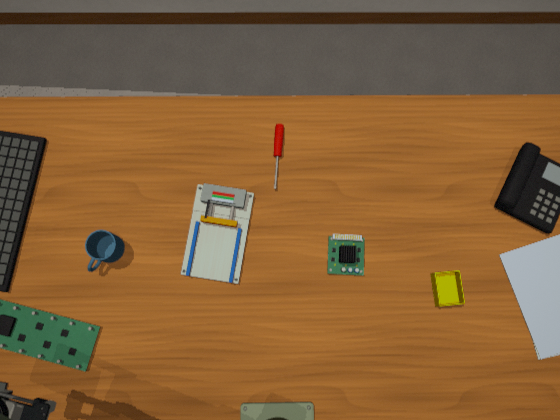

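View pics/side0.png

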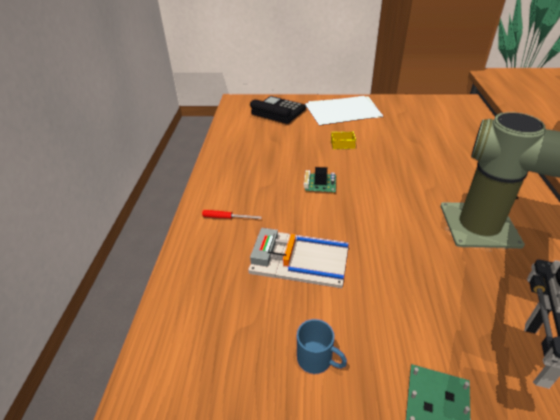

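The top view shows the jig at about (218,235) with the orange stop at (220,221). The board is at (346,255) with its white connector at (347,237), facing world +x. The mug (104,246), bin (448,289) and driver (278,150) stand clear. Next I'll measure.

```bash
cat > h.py <<'E'
import numpy as np,cv2
from station import cams,readout
from scipy.spatial.transform import Rotation as Ro
def ray(c,uv,z):
    K,R,t=c["intrinsics"],c["R"],c["t"]
    p=cv2.undistortPoints(np.float64(uv).reshape(-1,1,2),K,None).reshape(-1,2)
    d=np.c_[p,np.ones(len(p))]@R; o=-R.T@t
    return o+d*((z-o[2])/d[:,2])[:,None]
def comps(m,box=None,amin=15):
    m=m.astype(np.uint8)
    if box: 
        k=np.zeros_like(m);x0,y0,x1,y1=box;k[y0:y1,x0:x1]=1;m=m*k
    cs,_=cv2.findContours(m,cv2.RETR_EXTERNAL,cv2.CHAIN_APPROX_NONE)
    return sorted([c for c in cs if cv2.contourArea(c)>=amin],key=cv2.contourArea,reverse=True)
def hsv(c): return cv2.cvtColor(c["image"],cv2.COLOR_RGB2HSV).astype(int)
E
python3 - <<'E'
from h import *
c=cams.camera("top"); H=hsv(c); h,s,v=H[...,0],H[...,1],H[...,2]
im=c["image"]
def rep(n,m,box,z):
    for k in comps(m,box)[:3]:
        r=cv2.minAreaRect(k); b=cv2.boxPoints(r); w=ray(c,b,z)
        M=cv2.moments(k); ce=ray(c,[[M['m10']/M['m00'],M['m01']/M['m00']]],z)[0]
        e=[np.round(w[(i+1)%4]-w[i],4)[:2] for i in (0,1)]
        ang=[round(float(np.degrees(np.arctan2(q[1],q[0]))),1) for q in e]
        print(n,np.round(r[0],1),cv2.contourArea(k),"boxc",np.round(w.mean(0),4)[:2],"cen",np.round(ce,4)[:2],"len",[round(float(np.hypot(*q)),4) for q in e],ang)
rep("guide",(h>100)&(h<125)&(s>120)&(v>60),(170,180,260,290),.027)
rep("orange",(h>10)&(h<25)&(s>180)&(v>150),(195,205,245,235),.047)
rep("pcb",(h>60)&(h<95)&(s>60),(320,225,375,285),.013)
rep("sink",(v<60),(320,225,375,285),.063)
rep("conn",(s<60)&(v>150),(320,225,375,247),.031)
rep("bin",(h>24)&(h<35)&(s>200),(425,260,475,315),.02)
z=np.hstack([cv2.resize(im[175:295,170:265],None,fx=4,fy=4,interpolation=cv2.INTER_CUBIC),cv2.resize(im[175:295,310:405],None,fx=4,fy=4,interpolation=cv2.INTER_CUBIC)])
cv2.imwrite("pics/zoom0.png",z[:,:,::-1])
E
```

```text
guide [192.1 248.3] 125.5 boxc [0.5017 0.2228] cen [0.5006 0.223 ] len [0.1466, 0.0092] [-9.7, -101.3]
guide [234.8 254.6] 121.5 boxc [0.4833 0.1066] cen [0.482  0.1068] len [0.1466, 0.0088] [-9.7, -100.4]
orange [218.4 220.3] 131.0 boxc [0.5744 0.1502] cen [0.5737 0.1478] len [0.0135, 0.0975] [-8.1, -99.8]
pcb [345.7 255.7] 1096.5 boxc [ 0.4782 -0.1979] cen [ 0.4748 -0.197 ] len [0.0984, 0.0993] [-4.7, -93.6]
sink [349.  253.5] 267.0 boxc [ 0.4791 -0.1997] cen [ 0.4772 -0.1954] len [0.0454, 0.0537] [-1.9, -90.5]
conn [339.5 236.5] 17.0 boxc [ 0.529  -0.1801] cen [ 0.529  -0.1832] len [0.0193, 0.0138] [-90.6, 177.9]
bin [448.5 287.9] 694.0 boxc [ 0.3867 -0.475 ] cen [ 0.3864 -0.4698] len [0.0737, 0.0927] [-84.7, -178.2]
```

View pics/zoom0.png

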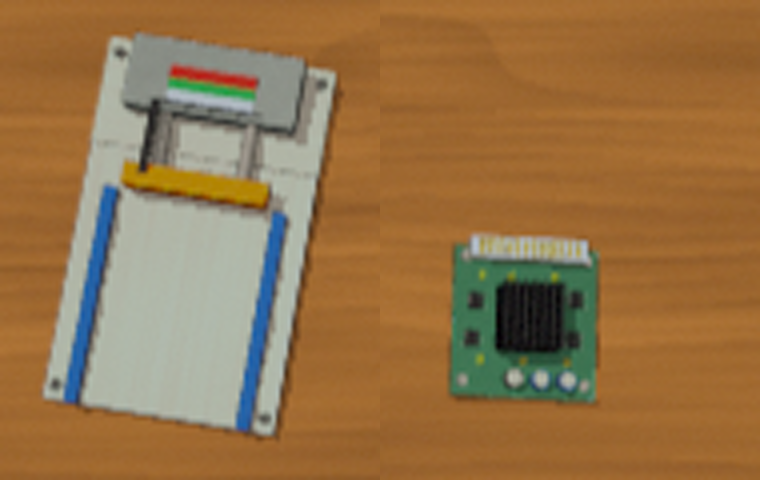

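```bash
cat > go.py <<'E'
# usage: go.py x y z yaw  -> total tool-frame delta (mm, deg) from the current pose, tool pointing down
import sys
from h import *
x,y,z,yaw=map(float,sys.argv[1:5]); s=readout.get_state()
T=Ro.from_euler('xyz',s['tool_rot'],degrees=True); G=Ro.from_euler('xyz',[-90,0,yaw],degrees=True)
d=T.inv().apply(np.array([x,y,z])-s['ee_pos'])*1e3
print("t",round(s['t'],2),"lin",np.round(d,1),"rot",np.round((T.inv()*G).as_rotvec(degrees=True),2),"F",np.round(s['contact_force'],2),"gap",round(s['finger_gap'],4),"pos",np.round(s['ee_pos'],4),"rpy",np.round(s['tool_rot'],2))
E
python3 go.py 0.42 0.2 0.25 80;
```

```text
t 0.15 lin [-275.8  -23.  -356.7] rot [-0.02 -4.48 -0.1 ] F [ 1.19 -0.7   0.62] gap 0.0938 pos [0.1436 0.5562 0.2266] rpy [-89.98   0.1   75.52]
```

```bash
python3 -m creep '[{"rot":[0,-1,0],"linear":[-37,-4,-48],"grip":100},{"rot":[0,-1,0],"linear":[-37,-4,-48],"grip":100},{"rot":[0,-1,0],"linear":[-37,-4,-48],"grip":100},{"rot":[0,-1,0],"linear":[-37,-4,-48],"grip":100},{"rot":[0,-1,0],"linear":[-37,-4,-48],"grip":100}]'; python3 go.py 0.42 0.2 0.25 80;python3 go.py 0.475 -0.198 0.25 87
```

```text
t: 0.78
ee_pos: [0.3405, 0.3203, 0.2451]
tool_rot: [-89.9, 0.2, 81.3]
contact_force: [1.2, 0.4, 0.4]
finger_gap: 0.0941
t 0.78 lin [-106.8   -4.7  -96.9] rot [-0.06  1.26 -0.2 ] F [1.25 0.43 0.37] gap 0.0941 pos [0.3405 0.3203 0.2451] rpy [-89.94   0.2   81.26]
t 0.78 lin [-491.8   -3.4 -211.7] rot [-0.08 -5.74 -0.2 ] F [1.25 0.43 0.37] gap 0.0941 pos [0.3405 0.3203 0.2451] rpy [-89.94   0.2   81.26]
```

```bash
python3 -m creep '[{"rot":[0,-1,0],"linear":[-55,0,-24],"grip":100},{"rot":[0,-1,0],"linear":[-55,0,-24],"grip":100},{"rot":[0,-1,0],"linear":[-55,0,-24],"grip":100},{"rot":[0,-1,0],"linear":[-55,0,-24],"grip":100},{"rot":[0,-1,0],"linear":[-55,0,-24],"grip":100}]'; python3 go.py 0.475 -0.198 0.25 87
```

```text
t: 1.4
ee_pos: [0.4303, 0.0241, 0.2462]
tool_rot: [-90.1, 0.1, 86.4]
contact_force: [1.1, -0.3, 0.8]
finger_gap: 0.0938
t 1.4 lin [-218.9   -3.1  -58.5] rot [ 0.12 -0.57 -0.14] F [ 1.07 -0.3   0.79] gap 0.0938 pos [0.4303 0.0241 0.2462] rpy [-90.12   0.14  86.43]
```

```bash
python3 -m creep '[{"rot":[0,0,0],"linear":[-55,0,-22],"grip":100},{"rot":[0,0,0],"linear":[-55,0,-22],"grip":100},{"rot":[0,0,0],"linear":[-55,0,-22],"grip":100},{"rot":[0,0,0],"linear":[-40,0,-12],"grip":100}]'; python3 go.py 0.475 -0.198 0.25 87
```

```text
t: 1.9
ee_pos: [0.4959, -0.1939, 0.2462]
tool_rot: [-90.2, 0.1, 86.3]
contact_force: [-0.7, 1.3, -0.3]
finger_gap: 0.0939
t 1.9 lin [-5.5 -3.8 20.6] rot [ 0.17 -0.74 -0.09] F [-0.74  1.3  -0.33] gap 0.0939 pos [ 0.4959 -0.1939  0.2462] rpy [-9.017e+01  8.000e-02  8.626e+01]
```

```bash
python3 - <<'E'
from h import *
c=cams.camera("wrist"); print(c["intrinsics"],np.round(c["R"],3),np.round(-c["R"].T@c["t"],3))
cv2.imwrite("pics/w1.png",c["image"][:,:,::-1])
E
```

```text
[[325.1922621    0.         275.57566382]
 [  0.         325.1922621  210.89107505]
 [  0.           0.           1.        ]] [[ 0.065  0.998 -0.001]
 [ 0.969 -0.063  0.237]
 [ 0.237 -0.017 -0.971]] [ 0.428 -0.189  0.403]
```

View pics/w1.png

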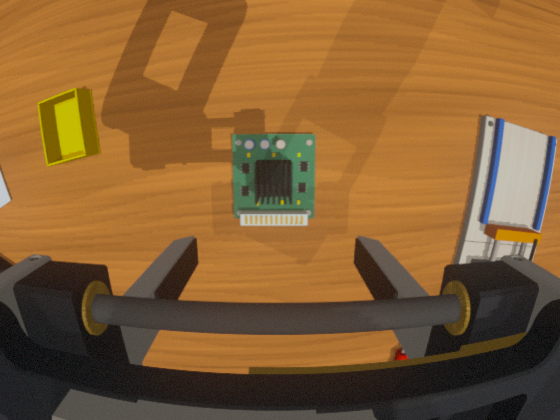

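The wrist view shows the board centred at about (273,180). Its connector is at (273,218), towards world +x, and the heat sink is at (273,181). I'll measure it with the fisheye model.

```bash
cat >> h.py <<'E'
def fray(c,uv,z):
    K,R,t=c["intrinsics"],c["R"],c["t"]
    p=cv2.fisheye.undistortPoints(np.float64(uv).reshape(-1,1,2),K,np.zeros(4)).reshape(-1,2)
    d=np.c_[p,np.ones(len(p))]@R; o=-R.T@t
    return o+d*((z-o[2])/d[:,2])[:,None]
def rect(c,m,box,z,name):
    k=comps(m,box)[0]
    w=fray(c,k.reshape(-1,2),z)[:,:2]
    r=cv2.minAreaRect((w*1e3).astype(np.float32)); print(name,np.round(r,2).tolist() if 0 else (np.round(r[0],1),np.round(r[1],1),round(r[2],2)))
    return k,w
E
python3 - <<'E'
from h import *
c=cams.camera("wrist"); H=hsv(c); h,s,v=H[...,0],H[...,1],H[...,2]
g=(h>60)&(h<95)&(s>60)
rect(c,g,(215,120,335,235),.013,"pcb")
sk=(v<70)&(s<120)
k,w=rect(c,sk,(250,155,297,207),.038,"sink")
print(cv2.boundingRect(k))
cn=(s<70)&(v>170)|((h>15)&(h<35)&(s<200)&(v>150))
k,w=rect(c,cn,(225,210,325,232),.031,"conn"); print(cv2.boundingRect(k))
cv2.imwrite("pics/w1z.png",cv2.resize(c["image"][110:240,210:340],None,fx=4.5,fy=4.5,interpolation=cv2.INTER_CUBIC)[:,:,::-1])
E
python3 go.py .478 -.198 .3 87
```

```text
pcb (array([ 476.6, -193.1]), array([93.9, 95.6]), 86.19)
sink (array([ 481.6, -195.8]), array([41.1, 49.4]), 86.18)
(260, 158, 37, 44)
conn (array([ 529.1, -190.9]), array([93.3, 17.1]), 88.85)
(246, 210, 79, 15)
t 2.0 lin [ -4.  -54.   17.6] rot [ 0.16 -0.92 -0.16] F [-0.67  0.06  1.07] gap 0.094 pos [ 0.496  -0.1954  0.2461] rpy [-90.16   0.15  86.08]
```

View pics/w1z.png

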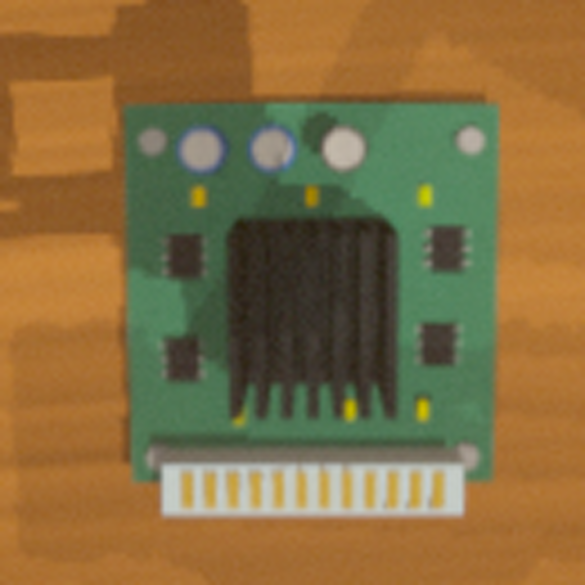

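```bash
python3 go.py .481 -.1955 .042 86.2
```

```text
t 2.0 lin [ -0.6 204.   15.5] rot [ 0.16 -0.12 -0.15] F [-0.67  0.06  1.07] gap 0.094 pos [ 0.496  -0.1954  0.2461] rpy [-90.16   0.15  86.08]
```

```bash
python3 -m creep '[{"rot":[0.2,0,-0.1],"linear":[0,30,16],"grip":100},{"rot":[0,0,0],"linear":[0,45,0],"grip":100},{"rot":[0,0,0],"linear":[0,40,0],"grip":100},{"rot":[0,0,0],"linear":[0,25,0],"grip":100},{"rot":[0,0,0],"linear":[0,0,0],"grip":100}]'; python3 go.py .481 -.1955 .041 86.2
python3 - <<'E'
from h import *
c=cams.camera("wrist")
cv2.imwrite("pics/w2.png",c["image"][:,:,::-1])
E
```

```text
t: 2.62
ee_pos: [0.4786, -0.1908, 0.1023]
tool_rot: [-89.9, -0.1, 86.1]
contact_force: [-0.5, -0.1, 0.3]
finger_gap: 0.094
t 2.62 lin [-4.6 61.3 -2.8] rot [-0.08 -0.11  0.1 ] F [-0.46 -0.07  0.28] gap 0.094 pos [ 0.4786 -0.1908  0.1023] rpy [-89.92  -0.1   86.09]
```

View pics/w2.png

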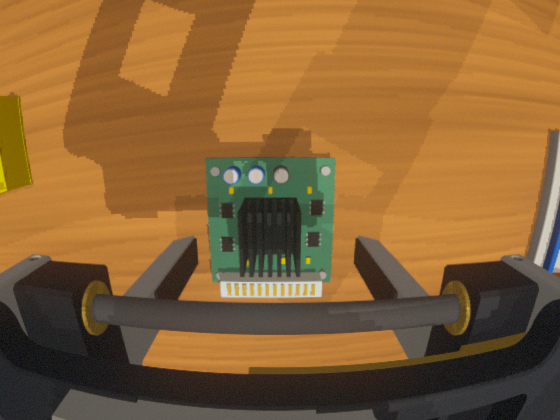

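```bash
python3 - <<'E'
from h import *
c=cams.camera("wrist"); H=hsv(c); h,s,v=H[...,0],H[...,1],H[...,2]
g=(h>60)&(h<95)&(s>60)
rect(c,g,(190,140,350,290),.013,"pcb")
print(np.round(fray(c,[[206,158],[334,157],[212,283],[221,297],[321,297],[242,198],[299,198]],.013),4)[:, :2])
print("sink top back corners",np.round(fray(c,[[242,198],[299,198]],.063),4))
print("conn front top/bottom", np.round(fray(c,[[221,282],[322,281]],.031),4),np.round(fray(c,[[221,297],[321,297]],.013),4))
cv2.imwrite("pics/w2z.png",cv2.resize(c["image"][150:305,195:345],None,fx=3.8,fy=3.8,interpolation=cv2.INTER_CUBIC)[:,:,::-1])
E
```

```text
pcb (array([ 479.4, -194.9]), array([ 98.2, 102.1]), 86.46)
[[ 0.4261 -0.2414]
 [ 0.4322 -0.1432]
 [ 0.5311 -0.2492]
 [ 0.545  -0.2432]
 [ 0.5507 -0.1568]
 [ 0.4595 -0.2161]
 [ 0.4626 -0.1719]]
sink top back corners [[ 0.4499 -0.2102  0.063 ]
 [ 0.4523 -0.1749  0.063 ]]
conn front top/bottom [[ 0.5218 -0.2373  0.031 ]
 [ 0.5262 -0.158   0.031 ]] [[ 0.545  -0.2432  0.013 ]
 [ 0.5507 -0.1568  0.013 ]]
```

View pics/w2z.png

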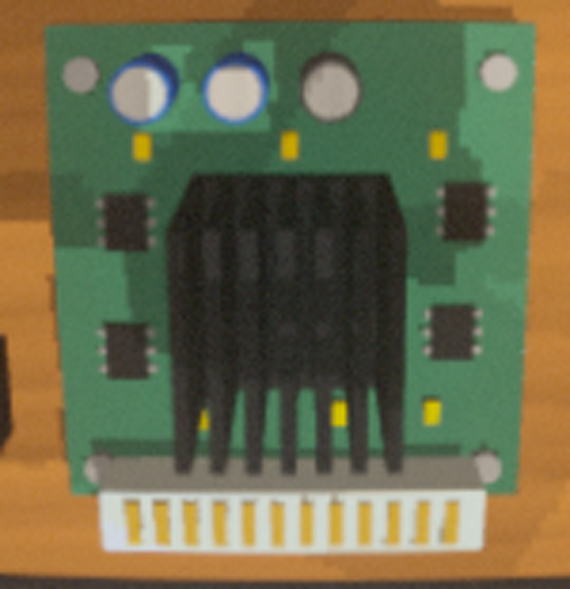

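```bash
python3 -m creep '[{"rot":[0,0,0],"linear":[-4,20,-3],"grip":100},{"rot":[0,0,0],"linear":[0,25,0],"grip":100},{"rot":[0,0,0],"linear":[0,10,0],"grip":100},{"rot":[0,0,0],"linear":[0,0,0],"grip":100}]'; python3 go.py .482 -.195 .041 86.4
```

```text
t: 3.22
ee_pos: [0.49, -0.1992, 0.0566]
tool_rot: [-91.0, 0.4, 86.2]
contact_force: [0.5, -0.4, -0.1]
finger_gap: 0.0939
t 3.23 lin [ 3.7 15.4  8.5] rot [ 0.99 -0.23 -0.45] F [ 0.45 -0.43 -0.15] gap 0.0939 pos [ 0.49   -0.1992  0.0566] rpy [-90.99   0.45  86.17]
```

```bash
python3 -m creep '[{"rot":[1,0,-0.4],"linear":[4,5,8],"grip":100},{"rot":[0,0,0],"linear":[0,0,0],"grip":100}]';python3 go.py .482 -.195 .041 86.4; python3 -m creep '[{"rot":[0,0,0],"linear":[0,0,0],"grip":100}]'; python3 go.py .482 -.195 .041 86.4
```

```text
t: 3.48
ee_pos: [0.4832, -0.195, 0.0533]
tool_rot: [-90.1, 0.1, 86.2]
contact_force: [-0.0, 0.3, -0.0]
finger_gap: 0.0943
t 3.48 lin [-0.  12.3  1.2] rot [ 0.1  -0.21 -0.12] F [-0.04  0.27 -0.01] gap 0.0943 pos [ 0.4832 -0.195   0.0533] rpy [-90.1    0.12  86.19]
t: 3.6
ee_pos: [0.4836, -0.1953, 0.0539]
tool_rot: [-90.2, 0.1, 86.2]
contact_force: [-0.1, -0.5, 0.6]
finger_gap: 0.0939
t 3.6 lin [ 0.2 12.9  1.7] rot [ 0.16 -0.21 -0.15] F [-0.15 -0.45  0.65] gap 0.0939 pos [ 0.4836 -0.1953  0.0539] rpy [-90.16   0.15  86.19]
```

```bash
python3 -m creep '[{"rot":[0,-0.2,0],"linear":[0,7,1],"grip":100},{"rot":[0,0,0],"linear":[0,5,0],"grip":100},{"rot":[0,0,0],"linear":[0,0,0],"grip":100}]'; python3 go.py .482 -.195 .041 86.4
```

```text
t: 3.98
ee_pos: [0.4826, -0.1953, 0.0412]
tool_rot: [-90.2, 0.2, 86.4]
contact_force: [-0.7, -0.3, 0.1]
finger_gap: 0.0943
t 3.98 lin [0.3 0.2 0.7] rot [ 0.18 -0.   -0.16] F [-0.66 -0.31  0.14] gap 0.0943 pos [ 0.4826 -0.1953  0.0412] rpy [-90.18   0.16  86.4 ]
```

```bash
python3 -m creep '[{"rot":[0.2,0,-0.1],"linear":[0,0,0],"grip":60},{"rot":[0,0,0],"linear":[0,0,0],"grip":20},{"rot":[0,0,0],"linear":[0,0,0],"grip":20},{"rot":[0,0,0],"linear":[0,0,0],"grip":20},{"rot":[0,0,0],"linear":[0,0,0],"grip":20}]' 40; python3 go.py .482 -.195 .041 86.4
```

```text
t: 4.6
ee_pos: [0.4829, -0.1955, 0.0413]
tool_rot: [-90.0, 0.1, 86.4]
contact_force: [-0.1, -0.2, -0.1]
finger_gap: 0.047
t 4.6 lin [0.4 0.3 0.9] rot [-0.02 -0.01 -0.06] F [-0.07 -0.23 -0.05] gap 0.047 pos [ 0.4829 -0.1955  0.0413] rpy [-8.998e+01  6.000e-02  8.639e+01]
```

```bash
python3 -m creep '[{"rot":[0,0,0],"linear":[0,0,0],"grip":20},{"rot":[0,0,0],"linear":[0,0,0],"grip":20},{"rot":[0,0,0],"linear":[0,0,0],"grip":20}]' 40; python3 go.py .482 -.195 .041 86.4
```

```text
t: 4.97
ee_pos: [0.4829, -0.1954, 0.0414]
tool_rot: [-90.0, 0.0, 86.4]
contact_force: [-0.5, 0.2, -0.2]
finger_gap: 0.0399
t 4.97 lin [0.3 0.4 0.9] rot [-0.02 -0.01 -0.05] F [-0.53  0.23 -0.19] gap 0.0399 pos [ 0.4829 -0.1954  0.0414] rpy [-8.998e+01  5.000e-02  8.639e+01]
```

Gripped, with a gap of 39.9 mm. Lifting slowly.

```bash
python3 -m creep '[{"rot":[0,0,0],"linear":[0,-10,0],"grip":20},{"rot":[0,0,0],"linear":[0,-30,0],"grip":20},{"rot":[0,0,0],"linear":[0,-40,0],"grip":20},{"rot":[0,0,0],"linear":[0,-40,0],"grip":20},{"rot":[0,0,0],"linear":[0,0,0],"grip":20}]'; python3 go.py .47 .15 .16 80.2
python3 - <<'E'
from h import *
c=cams.camera("wrist")
cv2.imwrite("pics/w3.png",c["image"][:,:,::-1])
E
```

```text
t: 5.6
ee_pos: [0.4789, -0.1929, 0.161]
tool_rot: [-89.4, -0.2, 86.4]
contact_force: [-0.1, -0.2, -4.0]
finger_gap: 0.0396
t 5.6 lin [341.7   2.8  30.4] rot [-0.63  6.2   0.21] F [-0.1  -0.19 -4.03] gap 0.0396 pos [ 0.4789 -0.1929  0.161 ] rpy [-89.38  -0.24  86.4 ]
```

View pics/w3.png

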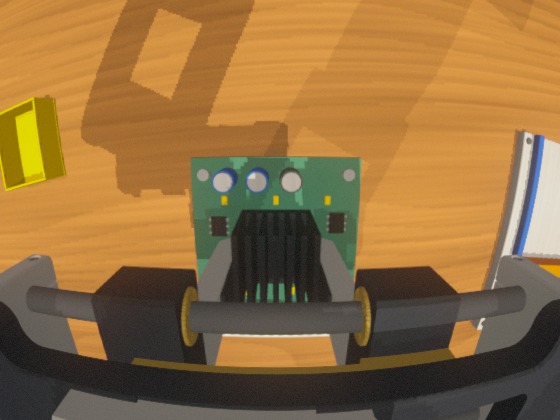

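The board is held level, with a weight of about 4 N and its back edge at row 157 (x 192–360). I'll move part-way and view the jig obliquely.

```bash
python3 -m creep '[{"rot":[-0.6,1.5,0.2],"linear":[40,-15,0],"grip":20},{"rot":[0,1.5,0],"linear":[45,-15,0],"grip":20},{"rot":[0,1.5,0],"linear":[45,-15,0],"grip":20},{"rot":[0,1.5,0],"linear":[25,0,0],"grip":20},{"rot":[0,0,0],"linear":[0,0,0],"grip":20}]'; python3 go.py .47 .15 .2 80.2
python3 - <<'E'
from h import *
c=cams.camera("wrist")
np.save("w4.npy",c)
cv2.imwrite("pics/w4.png",c["image"][:,:,::-1])
c=cams.camera("top")
np.save("t4.npy",c)
E
```

```text
t: 6.28
ee_pos: [0.4839, -0.0311, 0.1907]
tool_rot: [-88.2, -0.4, 80.0]
contact_force: [-0.5, -0.5, -5.0]
finger_gap: 0.0398
t 6.28 lin [176.   -6.7  45.2] rot [-1.81 -0.15  0.41] F [-0.5  -0.5  -5.03] gap 0.0398 pos [ 0.4839 -0.0311  0.1907] rpy [-88.19  -0.41  80.05]
```

View pics/w4.png

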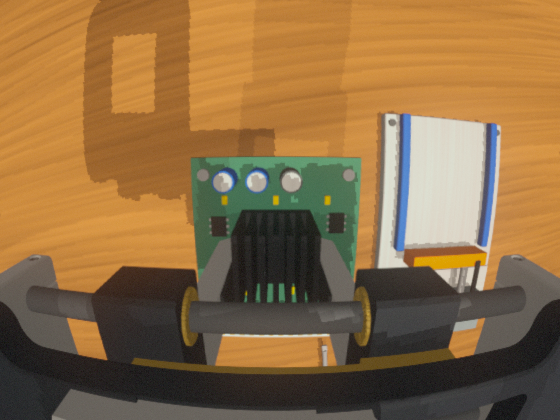

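```bash
python3 - <<'E'
from h import *
def lines(c,ry,box,label):
    H=hsv(c);h,s,v=H[...,0],H[...,1],H[...,2]
    m=(h>100)&(h<125)&(s>120)&(v>50)
    for k in comps(m,box)[:2]:
        mm=np.zeros(m.shape,np.uint8);cv2.drawContours(mm,[k],-1,1,-1)
        ys=np.where(mm.any(1))[0]; ys=ys[4:-4]
        L=np.array([[np.where(mm[y])[0][0]-.5,y] for y in ys]);Rr=np.array([[np.where(mm[y])[0][-1]+.5,y] for y in ys])
        for nm,P,z in(("L.015",L,.015),("L.027",L,.027),("R.027",Rr,.027),("R.015",Rr,.015)):
            w=ry(c,P,z)[:,:2]; vx,vy,x0,y0=cv2.fitLine((w*1000).astype(np.float32),cv2.DIST_HUBER,0,.01,.01).ravel()
            if vx<0:vx,vy=-vx,-vy
            # y at x=490
            print(label,nm,"ang %.2f y@x=490: %.1f  xrange %.1f %.1f"%(np.degrees(np.arctan2(vy,vx)),y0+(490-x0)*vy/vx,w[:,0].min()*1e3,w[:,0].max()*1e3))
    for k in comps((h>8)&(h<25)&(s>170)&(v>60),box)[:1]: print("orange",cv2.boundingRect(k))
w=np.load("w4.npy",allow_pickle=True).item(); t=np.load("t4.npy",allow_pickle=True).item()
lines(w,fray,(370,100,520,262),"wrist"); lines(t,ray,(170,180,260,290),"top")
for n,c,a in(("w",w,(370,100,510,270)),("t",t,(170,175,265,295))):
    x0,y0,x1,y1=a; cv2.imwrite(f"pics/z4{n}.png",cv2.resize(c["image"][y0:y1,x0:x1],None,fx=3.5,fy=3.5,interpolation=cv2.INTER_CUBIC)[:,:,::-1])
E
```

```text
wrist L.015 ang -9.66 y@x=490: 108.2  xrange 414.2 555.0
wrist L.027 ang -9.66 y@x=490: 103.1  xrange 414.5 550.2
wrist R.027 ang -9.75 y@x=490: 111.4  xrange 415.3 552.0
wrist R.015 ang -9.75 y@x=490: 116.8  xrange 415.0 556.8
wrist L.015 ang -9.72 y@x=490: 232.1  xrange 435.8 574.2
wrist L.027 ang -9.72 y@x=490: 222.6  xrange 435.3 568.7
wrist R.027 ang -9.84 y@x=490: 230.5  xrange 435.8 570.5
wrist R.015 ang -9.90 y@x=490: 240.3  xrange 436.4 576.0
orange (412, 247, 75, 15)
top L.015 ang -9.63 y@x=490: 231.4  xrange 440.6 564.2
top L.027 ang -9.63 y@x=490: 229.4  xrange 439.7 562.4
top R.027 ang -9.60 y@x=490: 220.4  xrange 439.7 562.3
top R.015 ang -9.60 y@x=490: 222.3  xrange 440.5 564.2
top L.015 ang -9.63 y@x=490: 110.9  xrange 423.0 546.4
top L.027 ang -9.62 y@x=490: 110.0  xrange 422.3 544.7
top R.027 ang -9.88 y@x=490: 100.9  xrange 422.2 544.6
top R.015 ang -9.88 y@x=490: 101.8  xrange 422.9 546.3
orange (170, 180, 90, 110)
```

View pics/z4w.png

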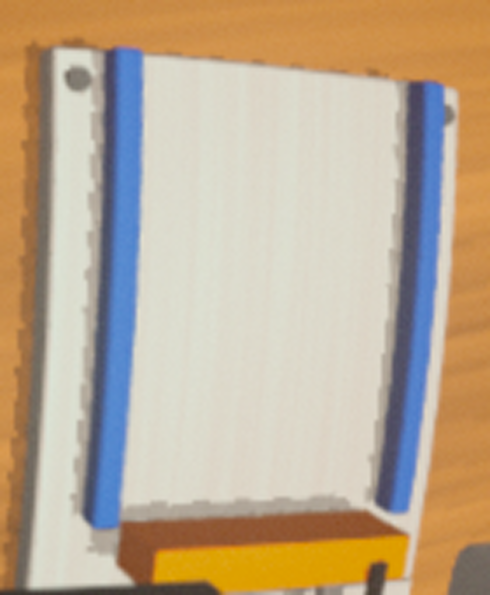

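```bash
python3 go.py .488 .1662 .16 80.3; python3 -m creep '[{"rot":[-1.8,0,0.4],"linear":[40,0,8],"grip":20},{"rot":[0,0,0],"linear":[50,5,8],"grip":20},{"rot":[0,0,0],"linear":[50,5,8],"grip":20},{"rot":[0,0,0],"linear":[30,5,3],"grip":20},{"rot":[0,0,0],"linear":[0,0,0],"grip":20}]'; python3 go.py .488 .1662 .16 80.3
```

```text
t 6.38 lin [196.4  33.2  30. ] rot [-1.77 -0.37  0.37] F [ 0.6  -0.28 -3.82] gap 0.0396 pos [ 0.4841 -0.0328  0.191 ] rpy [-88.23  -0.36  79.92]
t: 7.0
ee_pos: [0.4868, 0.1364, 0.1702]
tool_rot: [-89.7, 0.3, 79.3]
contact_force: [-1.0, -0.2, -5.0]
finger_gap: 0.0399
t 7.0 lin [29.5 10.   4.3] rot [-0.32 -0.96 -0.32] F [-1.02 -0.24 -4.96] gap 0.0399 pos [0.4868 0.1364 0.1702] rpy [-89.69   0.33  79.34]
```

```bash
python3 -m creep '[{"rot":[-0.3,-0.5,-0.3],"linear":[18,10,4],"grip":20},{"rot":[0,-0.5,0],"linear":[11,20,0],"grip":20},{"rot":[0,0,0],"linear":[0,20,0],"grip":20},{"rot":[0,0,0],"linear":[0,0,0],"grip":20}]'; python3 go.py .488 .1662 .1 80.3
```

```text
t: 7.5
ee_pos: [0.4875, 0.1632, 0.1157]
tool_rot: [-89.8, 0.1, 80.0]
contact_force: [0.4, -0.3, -4.4]
finger_gap: 0.0394
t 7.5 lin [ 3.1 15.7  0. ] rot [-0.19 -0.26 -0.1 ] F [ 0.44 -0.27 -4.43] gap 0.0394 pos [0.4875 0.1632 0.1157] rpy [-89.81   0.1   80.04]
```

```bash
python3 -m creep '[{"rot":[-0.2,-0.2,-0.1],"linear":[3,15,0],"grip":20},{"rot":[0,0,0],"linear":[0,15,0],"grip":20},{"rot":[0,0,0],"linear":[0,0,0],"grip":20}]'; python3 go.py .488 .1662 .056 80.3
python3 - <<'E'
from h import *
for n in("wrist","top","side"):
    c=cams.camera(n); np.save(n+"5.npy",c)
    cv2.imwrite(f"pics/{n}5.png",c["image"][:,:,::-1])
    a={"wrist":(140,120,410,320),"top":(150,170,290,290),"side":(235,210,365,300)}[n]
    cv2.imwrite(f"pics/{n}5z.png",cv2.resize(c["image"][a[1]:a[3],a[0]:a[2]],None,fx=2.9 if n=="wrist" else 5,fy=2.9 if n=="wrist" else 5,interpolation=cv2.INTER_CUBIC)[:,:,::-1])
E
```

```text
t: 7.88
ee_pos: [0.4889, 0.1655, 0.0845]
tool_rot: [-90.1, -0.0, 80.1]
contact_force: [0.1, -0.1, -5.9]
finger_gap: 0.0399
t 7.88 lin [ 0.5 28.5  1.1] rot [ 0.1  -0.16  0.04] F [ 0.09 -0.12 -5.87] gap 0.0399 pos [0.4889 0.1655 0.0845] rpy [-9.010e+01 -4.000e-02  8.014e+01]
```

View pics/wrist5z.png

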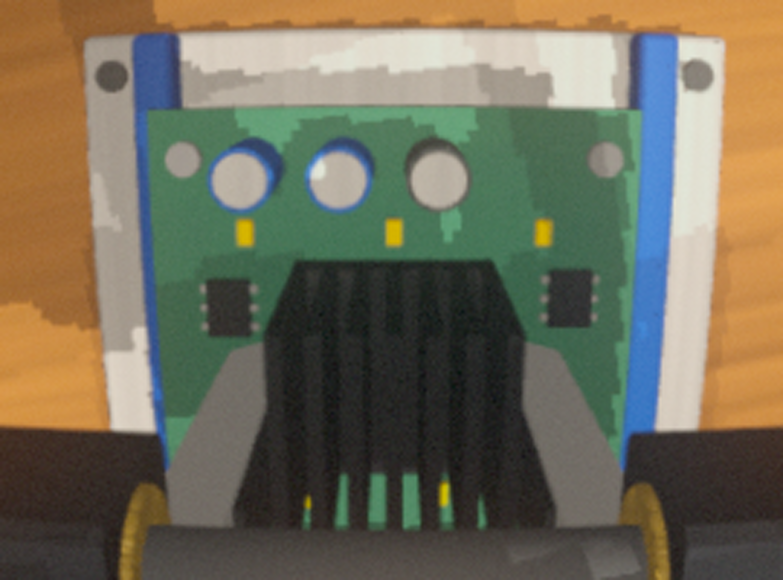

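View pics/side5z.png

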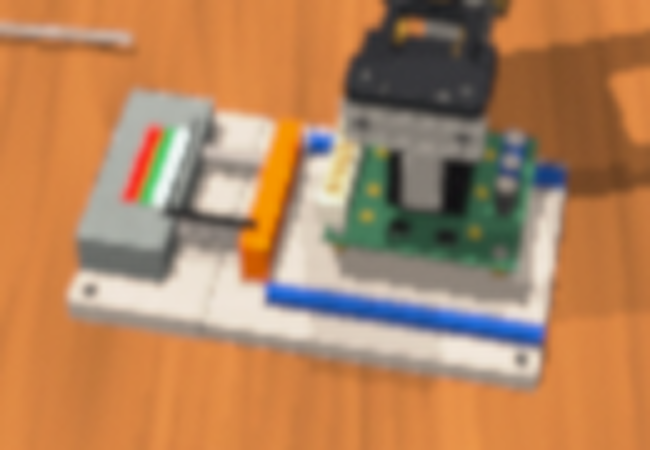

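View pics/top5z.png

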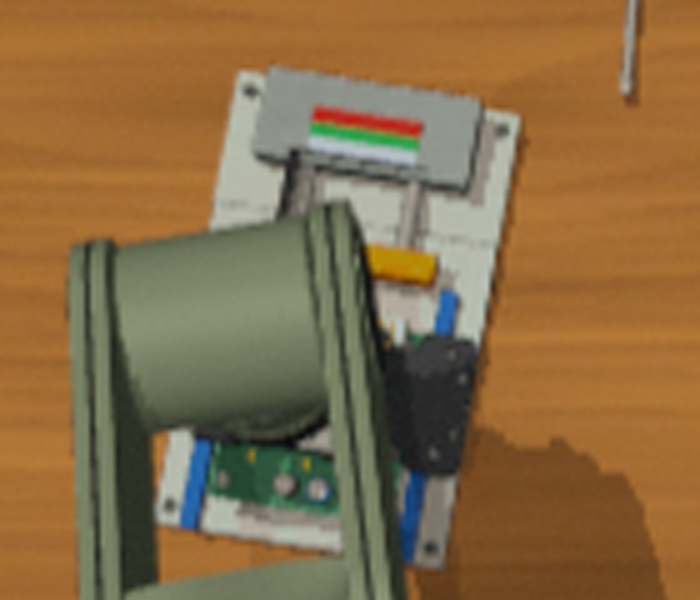

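```bash
python3 - <<'E'
from h import *
c=np.load("wrist5.npy",allow_pickle=True).item(); s=readout.get_state()
f=lambda cx,cy:[140+(cx+.5)/2.9-.5,120+(cy+.5)/2.9-.5]
a=np.radians(-9.7);ex=np.array([np.cos(a),np.sin(a)]);ey=np.array([-np.sin(a),np.cos(a)]);o=np.array([.5074,.1628])
def p(n,uv,z):
    w=fray(c,[uv],z)[0][:2]-o; print(n,"jig mm",np.round([w@ex*1e3,w@ey*1e3],1))
p("guideL inner bottom",f(180,85),.015);p("guideL inner top(shade)",f(166,85),.027);p("guideL outer top",f(133,85),.027)
p("guideR inner bottom",f(631,85),.015);p("guideR inner top",f(636,85),.027);p("guideR outer top",f(677,85),.027)
p("bed back edge L",f(90,38),.015);p("bed back R",f(720,38),.015);p("guide L back",f(150,36),.027);p("guide R back",f(655,36),.027)
p("pcb backL",f(148,109),.0565);p("pcb back R",f(641,109),.0565)
w=s['ee_pos'][:2]-o;print("tcp",np.round([w@ex*1e3,w@ey*1e3],1))
E
```

```text
guideL inner bottom jig mm [-76.7 -52.2]
guideL inner top(shade) jig mm [-77.3 -52.8]
guideL outer top jig mm [-77.6 -60.7]
guideR inner bottom jig mm [-76.6  57.5]
guideR inner top jig mm [-77.1  55.7]
guideR outer top jig mm [-77.4  65.7]
bed back edge L jig mm [-89.2 -74.9]
bed back R jig mm [-89.1  80.4]
guide L back jig mm [-88.9 -56.3]
guide R back jig mm [-88.7  60. ]
pcb backL jig mm [-73.9 -49.4]
pcb back R jig mm [-73.7  49.1]
tcp [-17.1   0.2]
```

```bash
python3 -m creep '[{"rot":[0.1,-0.1,0],"linear":[2.2,5,1],"grip":20},{"rot":[0,0,0],"linear":[0,7,0],"grip":20},{"rot":[0,0,0],"linear":[0,0,0],"grip":20}]'; python3 go.py .488 .1682 .056 80.3
python3 - <<'E'
from h import *
c=cams.camera("wrist"); np.save("wrist6.npy",c)
a=(140,120,410,320)
cv2.imwrite(f"pics/wrist6z.png",cv2.resize(c["image"][a[1]:a[3],a[0]:a[2]],None,fx=2.9,fy=2.9,interpolation=cv2.INTER_CUBIC)[:,:,::-1])
E
```

```text
t: 8.4
ee_pos: [0.4911, 0.1687, 0.0748]
tool_rot: [-90.3, -0.2, 80.3]
contact_force: [0.1, 0.4, -3.8]
finger_gap: 0.04
t 8.4 lin [-1.  18.8  3. ] rot [ 0.35 -0.03  0.16] F [ 0.05  0.35 -3.79] gap 0.04 pos [0.4911 0.1687 0.0748] rpy [-90.35  -0.16  80.27]
```

View pics/wrist6z.png

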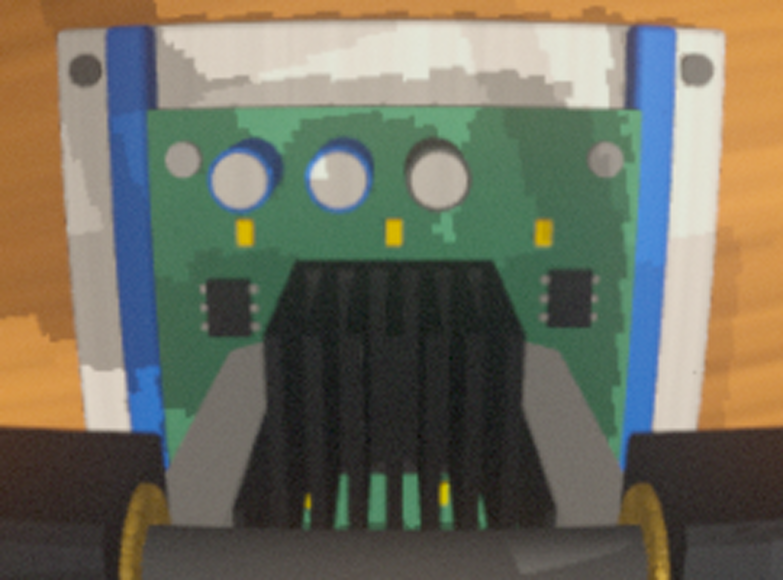

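```bash
python3 -m creep '[{"rot":[0.3,0,0.2],"linear":[-1.2,7,2.5],"grip":20},{"rot":[0,0,0],"linear":[0,4,0],"grip":20},{"rot":[0,0,0],"linear":[0,0,0],"grip":20}]'; python3 go.py .488 .1678 .056 80.3
python3 - <<'E'
from h import *
c=cams.camera("wrist"); np.save("wrist7.npy",c)
a=(140,120,410,320)
cv2.imwrite(f"pics/wrist7z.png",cv2.resize(c["image"][a[1]:a[3],a[0]:a[2]],None,fx=2.9,fy=2.9,interpolation=cv2.INTER_CUBIC)[:,:,::-1])
E
```

```text
t: 8.82
ee_pos: [0.4887, 0.1679, 0.0635]
tool_rot: [-90.1, 0.0, 80.3]
contact_force: [-0.1, -0.3, -5.0]
finger_gap: 0.0401
t 8.82 lin [-0.3  7.5  0.7] rot [ 0.08 -0.03 -0.03] F [-0.15 -0.27 -5.03] gap 0.0401 pos [0.4887 0.1679 0.0635] rpy [-9.008e+01  3.000e-02  8.027e+01]
```

View pics/wrist7z.png

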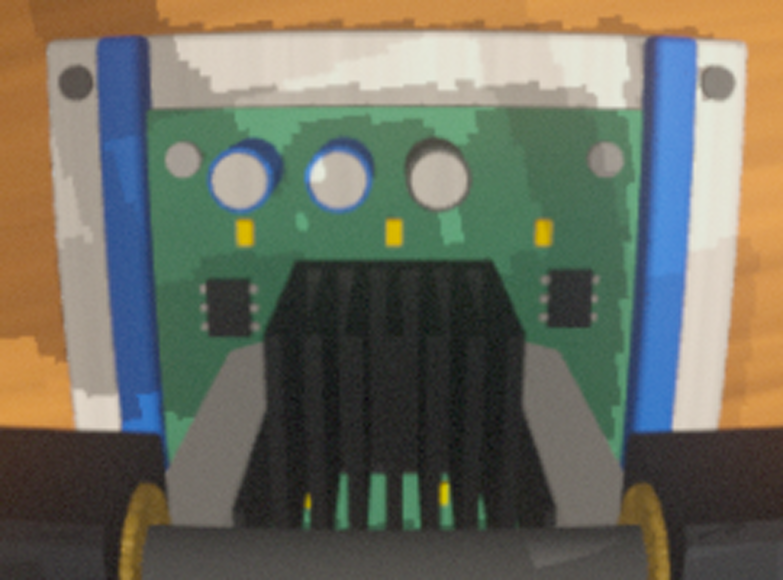

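The board sits centred between the guides: edges at crop x 148 and 641, outer guide edges at 98 and 697. Lowering the last 7–8 mm.

```bash
python3 -m creep '[{"rot":[0.1,0,0],"linear":[0,3,0],"grip":20},{"rot":[0,0,0],"linear":[0,2,0],"grip":20},{"rot":[0,0,0],"linear":[0,0,0],"grip":20}]'; python3 go.py .488 .1678 .056 80.3
```

```text
t: 9.25
ee_pos: [0.4891, 0.168, 0.0585]
tool_rot: [-90.0, 0.0, 80.3]
contact_force: [-0.5, 0.2, -4.6]
finger_gap: 0.04
t 9.25 lin [-0.4  2.5  1.1] rot [ 0.02 -0.03 -0.02] F [-0.48  0.18 -4.57] gap 0.04 pos [0.4891 0.168  0.0585] rpy [-9.002e+01  2.000e-02  8.027e+01]
```

```bash
python3 -m creep '[{"rot":[0,0,0],"linear":[0,1,0],"grip":20},{"rot":[0,0,0],"linear":[0,1,0],"grip":20}]'; python3 go.py .488 .1678 .056 80.3;  python3 -m creep '[{"rot":[0,0,0],"linear":[0,1,0],"grip":20}]'; python3 go.py .488 .1678 .056 80.3
```

```text
t: 9.5
ee_pos: [0.4893, 0.168, 0.0566]
tool_rot: [-90.0, 0.0, 80.3]
contact_force: [0.3, 0.7, -5.1]
finger_gap: 0.04
t 9.5 lin [-0.5  0.6  1.3] rot [ 0.05 -0.03 -0.  ] F [ 0.35  0.72 -5.14] gap 0.04 pos [0.4893 0.168  0.0566] rpy [-90.05   0.    80.27]
t: 9.62
ee_pos: [0.4894, 0.168, 0.0564]
tool_rot: [-90.0, 0.0, 80.3]
contact_force: [-3.1, -1.4, 5.7]
finger_gap: 0.0396
t 9.62 lin [-0.5  0.4  1.4] rot [ 0.03 -0.03 -0.01] F [-3.13 -1.42  5.73] gap 0.0396 pos [0.4894 0.168  0.0564] rpy [-9.003e+01  1.000e-02  8.027e+01]
```

```bash
python3 -m creep '[{"rot":[0,0,0],"linear":[0,0,0],"grip":20}]';python3 -m creep '[{"rot":[0,0,0],"linear":[0,0,0],"grip":20}]';python3 -m creep '[{"rot":[0,0,0],"linear":[0,0,0],"grip":20}]'; python3 go.py .488 .1678 .056 80.3
python3 - <<'E'
from h import *
for n in("wrist","side"):
    c=cams.camera(n); np.save(n+"8.npy",c)
    a={"wrist":(140,120,410,320),"side":(235,210,365,300)}[n]
    cv2.imwrite(f"pics/{n}8z.png",cv2.resize(c["image"][a[1]:a[3],a[0]:a[2]],None,fx=2.9 if n=="wrist" else 5,fy=2.9 if n=="wrist" else 5,interpolation=cv2.INTER_CUBIC)[:,:,::-1])
E
```

```text
t: 9.75
ee_pos: [0.4896, 0.1681, 0.0565]
tool_rot: [-90.1, 0.0, 80.3]
contact_force: [0.5, -0.3, -5.3]
finger_gap: 0.0397
t: 9.88
ee_pos: [0.4897, 0.1681, 0.0565]
tool_rot: [-90.1, 0.0, 80.3]
contact_force: [-0.5, 0.8, -4.6]
finger_gap: 0.04
t: 10.0
ee_pos: [0.4897, 0.1681, 0.0564]
tool_rot: [-90.1, 0.0, 80.3]
contact_force: [0.1, 0.4, -2.4]
finger_gap: 0.0398
t 10.0 lin [-0.5  0.4  1.6] rot [ 0.07 -0.03 -0.  ] F [ 0.1   0.39 -2.43] gap 0.0398 pos [0.4897 0.1681 0.0564] rpy [-90.07   0.    80.27]
```

View pics/wrist8z.png

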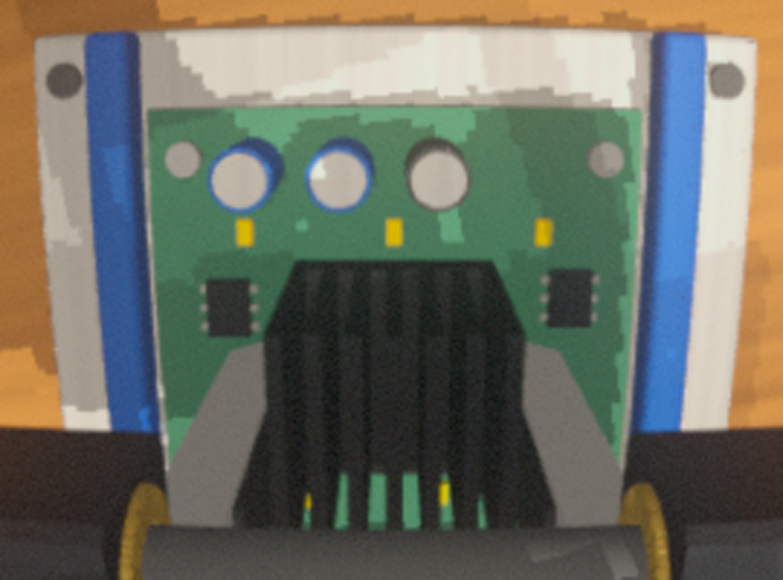

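View pics/side8z.png

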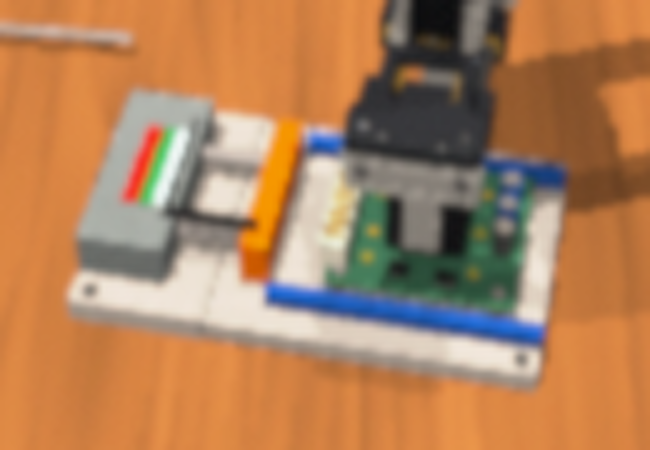

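The board is down on the bed, well centred (edges at 148 and 641, inner guide edges at 138 and 653), with clear space before the stop and the pointer at zero. Next I'll slide it forward.

```bash
python3 -m creep '[{"rot":[0,0,0],"linear":[0,0.2,-2],"grip":20},{"rot":[0,0,0],"linear":[0,0.2,-3],"grip":20},{"rot":[0,0,0],"linear":[0,0.2,-3],"grip":20},{"rot":[0,0,0],"linear":[0,0.2,-3],"grip":20}]'; python3 go.py .5093 .1648 .056 80.3
```

```text
t: 10.6
ee_pos: [0.5, 0.1666, 0.0564]
tool_rot: [-89.9, -0.0, 80.3]
contact_force: [-4.1, -0.5, 2.6]
finger_gap: 0.0399
t 10.6 lin [-0.3  0.4 -9.5] rot [-0.06 -0.01  0.  ] F [-4.08 -0.53  2.57] gap 0.0399 pos [0.5    0.1666 0.0564] rpy [-89.94  -0.    80.29]
```

```bash
python3 -m creep '[{"rot":[0,0,0],"linear":[0,0.1,-3],"grip":20},{"rot":[0,0,0],"linear":[0,0.1,-3],"grip":20},{"rot":[0,0,0],"linear":[0,0,-2],"grip":20}]'; python3 go.py .5093 .1648 .056 80.3
python3 - <<'E'
from h import *
c=cams.camera("side"); np.save("side9.npy",c)
a=(235,210,365,300)
cv2.imwrite(f"pics/side9z.png",cv2.resize(c["image"][a[1]:a[3],a[0]:a[2]],None,fx=5,fy=5,interpolation=cv2.INTER_CUBIC)[:,:,::-1])
E
```

```text
t: 10.98
ee_pos: [0.5086, 0.1653, 0.0564]
tool_rot: [-89.9, -0.0, 80.3]
contact_force: [-2.8, 0.8, 1.7]
finger_gap: 0.0398
t 10.97 lin [-0.3  0.4 -0.7] rot [-0.07 -0.02  0.01] F [-2.8   0.83  1.74] gap 0.0398 pos [0.5086 0.1653 0.0564] rpy [-8.993e+01 -1.000e-02  8.028e+01]
```

View pics/side9z.png

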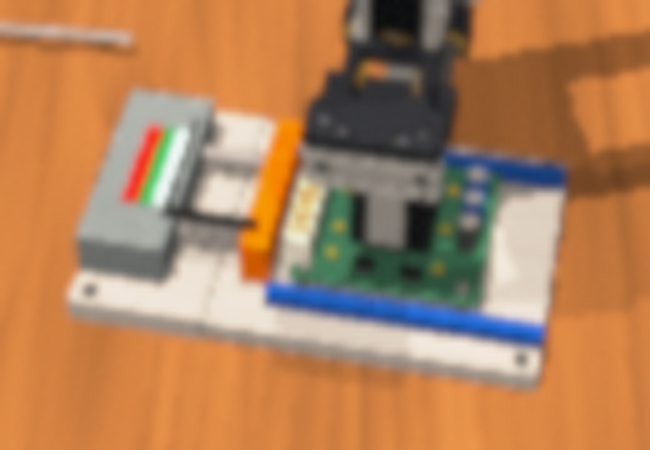

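```bash
for i in 1; do :; done; python3 -m creep '[{"rot":[0,0,0],"linear":[-0.2,0,-2],"grip":20},{"rot":[0,0,0],"linear":[0,0,-2],"grip":20}]'; python3 go.py .5093 .1648 .056 80.3;  python3 -m creep '[{"rot":[0,0,0],"linear":[0,0.1,-2],"grip":20},{"rot":[0,0,0],"linear":[0,0.1,-2],"grip":20}]'; python3 go.py .5093 .1648 .056 80.3
```

```text
t: 11.28
ee_pos: [0.5129, 0.1643, 0.0564]
tool_rot: [-89.9, -0.0, 80.3]
contact_force: [-3.4, 0.3, 2.8]
finger_gap: 0.0399
t 11.28 lin [-0.1  0.4  3.6] rot [-0.06 -0.02  0.01] F [-3.43  0.3   2.8 ] gap 0.0399 pos [0.5129 0.1643 0.0564] rpy [-8.994e+01 -1.000e-02  8.028e+01]
t: 11.52
ee_pos: [0.5155, 0.1639, 0.0565]
tool_rot: [-89.7, 0.0, 80.3]
contact_force: [-10.9, 2.0, 10.4]
finger_gap: 0.0398
t 11.53 lin [-0.1  0.5  6.3] rot [-0.28 -0.02 -0.01] F [-10.92   2.02  10.41] gap 0.0398 pos [0.5155 0.1639 0.0565] rpy [-8.972e+01  1.000e-02  8.028e+01]
```

```bash
python3 -m creep '[{"rot":[-0.2,0,0],"linear":[0,-0.2,-2],"grip":20},{"rot":[0,0,0],"linear":[0,-0.2,-2],"grip":20}]'; python3 go.py .5093 .1648 .056 80.3;  python3 -m creep '[{"rot":[0,0,0],"linear":[0,0,-2],"grip":20},{"rot":[0,0,0],"linear":[0,0,-2],"grip":20}]'; python3 go.py .5093 .1648 .056 80.3
python3 - <<'E'
from h import *
c=cams.camera("side"); np.save("side10.npy",c)
a=(235,210,365,300)
cv2.imwrite(f"pics/side10z.png",cv2.resize(c["image"][a[1]:a[3],a[0]:a[2]],None,fx=5,fy=5,interpolation=cv2.INTER_CUBIC)[:,:,::-1])
E
```

```text
t: 11.78
ee_pos: [0.5158, 0.1638, 0.0567]
tool_rot: [-89.4, 0.0, 80.3]
contact_force: [-8.7, 1.1, 8.1]
finger_gap: 0.04
t 11.78 lin [-0.2  0.8  6.6] rot [-0.57 -0.03 -0.04] F [-8.68  1.15  8.15] gap 0.04 pos [0.5158 0.1638 0.0567] rpy [-8.943e+01  4.000e-02  8.027e+01]
t: 12.02
ee_pos: [0.5162, 0.1638, 0.057]
tool_rot: [-88.9, 0.1, 80.3]
contact_force: [-9.8, 1.6, 8.8]
finger_gap: 0.0398
t 12.03 lin [-0.2  1.2  6.9] rot [-1.06 -0.02 -0.08] F [-9.82  1.56  8.75] gap 0.0398 pos [0.5162 0.1638 0.057 ] rpy [-8.894e+01  8.000e-02  8.028e+01]
```

View pics/side10z.png

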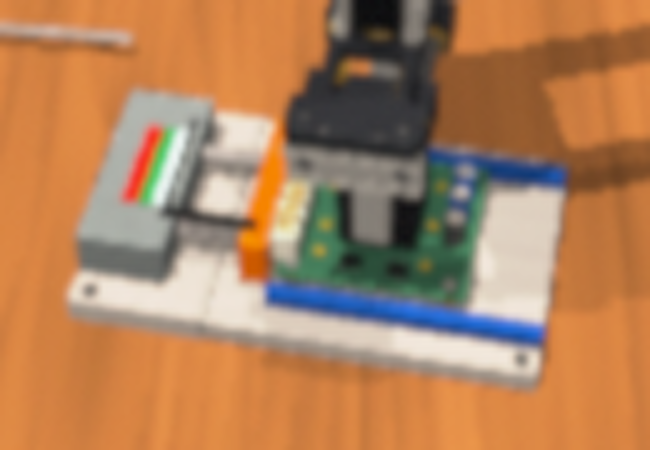

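```bash
python3 -m creep '[{"rot":[-1.2,0,0.1],"linear":[0,-0.3,-1],"grip":20}]'; python3 go.py .5093 .1648 .056 80.3;  python3 -m creep '[{"rot":[-0.8,0,0],"linear":[0,0,-2],"grip":20}]'; python3 go.py .5093 .1648 .056 80.3; python3 -c "
from h import *
print(readout.get_state()['moment'])"
```

```text
t: 12.2
ee_pos: [0.5164, 0.1638, 0.0565]
tool_rot: [-90.0, 0.2, 80.3]
contact_force: [-3.0, -0.1, -3.0]
finger_gap: 0.0395
t 12.2 lin [-0.2  0.5  7.2] rot [ 0.05 -0.05 -0.17] F [-2.99 -0.08 -2.96] gap 0.0395 pos [0.5164 0.1638 0.0565] rpy [-90.05   0.17  80.25]
t: 12.32
ee_pos: [0.5167, 0.1637, 0.0563]
tool_rot: [-90.6, 0.2, 80.2]
contact_force: [-8.7, 0.9, 11.0]
finger_gap: 0.0402
t 12.32 lin [-0.2  0.3  7.5] rot [ 0.62 -0.05 -0.18] F [-8.73  0.89 11.02] gap 0.0402 pos [0.5167 0.1637 0.0563] rpy [-90.62   0.18  80.25]
[0.63235188 2.08953764 0.04677995]
```

```bash
python3 -m creep '[{"rot":[0.2,0,-0.1],"linear":[0,-0.7,-3],"grip":20}]'; python3 go.py .5093 .1648 .056 80.3;  python3 -m creep '[{"rot":[-0.2,0,0],"linear":[0,-0.7,-3],"grip":20}]'; python3 go.py .5093 .1648 .056 80.3
```

```text
t: 12.45
ee_pos: [0.5182, 0.1634, 0.0565]
tool_rot: [-90.3, 0.1, 80.3]
contact_force: [-3.6, 0.6, -2.3]
finger_gap: 0.0403
t 12.45 lin [-0.2  0.5  9.1] rot [ 0.28 -0.04 -0.09] F [-3.61  0.56 -2.3 ] gap 0.0403 pos [0.5182 0.1634 0.0565] rpy [-9.028e+01  9.000e-02  8.026e+01]
t: 12.58
ee_pos: [0.5202, 0.1631, 0.0564]
tool_rot: [-90.4, 0.1, 80.3]
contact_force: [-6.1, 2.6, 0.2]
finger_gap: 0.0397
t 12.57 lin [-0.1  0.4 11. ] rot [ 0.35 -0.04 -0.09] F [-6.07  2.57  0.24] gap 0.0397 pos [0.5202 0.1631 0.0564] rpy [-9.035e+01  9.000e-02  8.026e+01]
```

```bash
python3 -m creep '[{"rot":[-0.1,0,0],"linear":[0,-0.7,-3],"grip":20}]'; python3 go.py .5093 .1648 .056 80.3;  python3 -m creep '[{"rot":[-0.2,0,0],"linear":[0,-0.7,-3],"grip":20}]'; python3 go.py .5093 .1648 .056 80.3
python3 - <<'E'
from h import *
c=cams.camera("side"); np.save("side11.npy",c)
a=(245,220,325,275)
cv2.imwrite(f"pics/side11z.png",cv2.resize(c["image"][a[1]:a[3],a[0]:a[2]],None,fx=9,fy=9,interpolation=cv2.INTER_CUBIC)[:,:,::-1])
E
python3 go.py .5093 .1648 .056 80.3
```

```text
t: 12.7
ee_pos: [0.5213, 0.1628, 0.0565]
tool_rot: [-90.2, 0.1, 80.3]
contact_force: [-8.0, 1.8, 4.4]
finger_gap: 0.0396
t 12.7 lin [-0.1  0.4 12.1] rot [ 0.21 -0.04 -0.11] F [-7.96  1.76  4.38] gap 0.0396 pos [0.5213 0.1628 0.0565] rpy [-90.21   0.11  80.26]
t: 12.82
ee_pos: [0.5221, 0.1627, 0.0565]
tool_rot: [-90.1, 0.1, 80.3]
contact_force: [-9.3, 1.7, 4.2]
finger_gap: 0.04
t 12.82 lin [-0.1  0.5 12.9] rot [ 0.12 -0.04 -0.13] F [-9.25  1.71  4.18] gap 0.04 pos [0.5221 0.1627 0.0565] rpy [-90.12   0.13  80.26]
t 12.88 lin [-0.1  0.5 13. ] rot [ 0.13 -0.04 -0.13] F [-9.19  2.07  3.05] gap 0.0395 pos [0.5222 0.1627 0.0566] rpy [-90.13   0.13  80.26]
```

View pics/side11z.png

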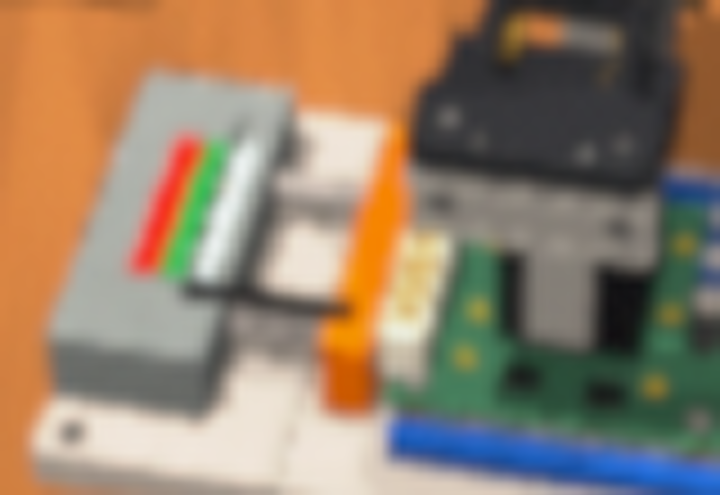

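The pointer tip, at crop (185,290), stands near the boundary between white and green. I estimate about 7 mm of stop travel, so the push continues.

```bash
python3 -m creep '[{"rot":[-0.2,0,-0.1],"linear":[0,-1,-3.8],"grip":20}]'; python3 go.py .5093 .1648 .056 80.3;  python3 -m creep '[{"rot":[-0.2,0,0],"linear":[0,-1,-3.8],"grip":20}]'; python3 go.py .5093 .1648 .056 80.3
```

```text
t: 13.0
ee_pos: [0.5235, 0.1625, 0.0566]
tool_rot: [-90.0, 0.1, 80.3]
contact_force: [-6.9, 2.2, 0.3]
finger_gap: 0.0394
t 13.0 lin [-0.1  0.6 14.4] rot [ 0.04 -0.03 -0.06] F [-6.92  2.15  0.27] gap 0.0394 pos [0.5235 0.1625 0.0566] rpy [-9.004e+01  6.000e-02  8.027e+01]
t: 13.12
ee_pos: [0.525, 0.1622, 0.0567]
tool_rot: [-89.9, 0.1, 80.3]
contact_force: [-8.6, 2.2, 1.9]
finger_gap: 0.0399
t 13.12 lin [-0.1  0.7 15.9] rot [-0.05 -0.04 -0.08] F [-8.55  2.16  1.9 ] gap 0.0399 pos [0.525  0.1622 0.0567] rpy [-8.995e+01  8.000e-02  8.026e+01]
```

```bash
python3 -m creep '[{"rot":[-0.3,0,-0.1],"linear":[0,-0.9,-4],"grip":20}]'; python3 go.py .5093 .1648 .056 80.3;  python3 -m creep '[{"rot":[-0.3,0,0],"linear":[0,-0.9,-3.5],"grip":20}]'; python3 go.py .5093 .1648 .056 80.3
python3 - <<'E'
from h import *
c=cams.camera("side"); np.save("side12.npy",c)
a=(245,220,325,275)
cv2.imwrite(f"pics/side12z.png",cv2.resize(c["image"][a[1]:a[3],a[0]:a[2]],None,fx=9,fy=9,interpolation=cv2.INTER_CUBIC)[:,:,::-1])
E
python3 go.py .5093 .1648 .056 80.3
```

```text
t: 13.25
ee_pos: [0.5261, 0.162, 0.0567]
tool_rot: [-89.9, 0.0, 80.3]
contact_force: [-11.2, 3.7, 5.5]
finger_gap: 0.0401
t 13.25 lin [-0.1  0.7 17.1] rot [-0.11 -0.03 -0.02] F [-11.23   3.69   5.48] gap 0.0401 pos [0.5261 0.162  0.0567] rpy [-8.989e+01  2.000e-02  8.027e+01]
t: 13.38
ee_pos: [0.5266, 0.1619, 0.0567]
tool_rot: [-89.8, 0.1, 80.3]
contact_force: [-10.5, 1.6, 4.8]
finger_gap: 0.0403
t 13.38 lin [-0.1  0.8 17.5] rot [-0.2  -0.03 -0.05] F [-10.47   1.64   4.82] gap 0.0403 pos [0.5266 0.1619 0.0567] rpy [-8.980e+01  5.000e-02  8.027e+01]
t 13.43 lin [-0.1  0.8 17.7] rot [-0.18 -0.03 -0.05] F [-9.28  2.37  4.3 ] gap 0.0394 pos [0.5268 0.1619 0.0568] rpy [-8.982e+01  5.000e-02  8.027e+01]
```

View pics/side12z.png

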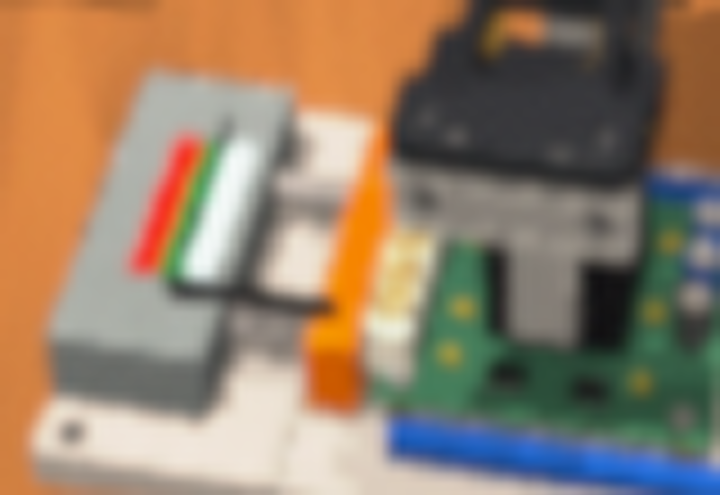

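```bash
cat > stop.py <<'E'
import sys
from h import *
def left(c):
    H=hsv(c);h,s,v=H[...,0],H[...,1],H[...,2]
    # sub-pixel left edge of orange against pale bed via saturation
    out=[]
    for y in range(255,264):
        row=s[y,268:300].astype(float); 
        i=np.where((row[:-1]<130)&(row[1:]>=130))[0]
        if len(i): i=i[0]; out.append([268+i+(130-row[i])/(row[i+1]-row[i]),y])
    return np.array(out)
ref=np.load("side8.npy",allow_pickle=True).item()
a=np.radians(-9.7);ex=np.array([np.cos(a),np.sin(a)])
R=left(ref)
for f in sys.argv[1:]:
    c=np.load(f,allow_pickle=True).item(); L=left(c)
    d={y:u for u,y in L}; r=[((fr:=ray(c,[[d[y],y],[u,y]],.03)))for u,y in R if y in d]
    # motion along jig x: shift in image direction
    K=[ray(c,[[u,y]],.03)[0] for u,y in R]
    # jig-x displacement that yields the same column at same row approx: project
    val=[]
    for u,y in R:
        if y not in d: continue
        w=ray(c,[[u,y]],.03)[0]
        def col(q):
            X=c["R"]@(w+np.r_[ex*q,0])+c["t"]; p=c["intrinsics"]@X; return p[:2]/p[2]
        p0,p1=col(0),col(.01); 
        # edge line slope from R
        sl=np.polyfit(R[:,1],R[:,0],1)[0]
        per=(p1[0]-p0[0])-sl*(p1[1]-p0[1])
        val.append((d[y]-u)/per*10)
    print(f,"stop mm: median %.1f sd %.1f n %d"%(np.median(val),np.std(val),len(val)))
E
python3 stop.py side9.npy side10.npy side11.npy side12.npy
```

```text
side9.npy stop mm: median 0.0 sd 0.0 n 9
side10.npy stop mm: median 0.6 sd 0.2 n 9
side11.npy stop mm: median 6.5 sd 0.2 n 9
side12.npy stop mm: median 11.1 sd 0.2 n 9
```

```bash
python3 -m creep '[{"rot":[-0.3,0,-0.1],"linear":[0,-1.1,-4.3],"grip":20}]'; python3 go.py .5284 .1616 .056 80.3;  python3 -m creep '[{"rot":[-0.3,0,0],"linear":[0,-1.1,-4],"grip":20}]'; python3 go.py .5284 .1616 .056 80.3
```

```text
t: 13.55
ee_pos: [0.5277, 0.1617, 0.0569]
tool_rot: [-89.7, -0.0, 80.3]
contact_force: [-10.2, 3.4, 3.5]
finger_gap: 0.0401
t 13.55 lin [-0.   0.9 -0.7] rot [-0.29 -0.02  0.  ] F [-10.18   3.44   3.51] gap 0.0401 pos [0.5277 0.1617 0.0569] rpy [-89.71  -0.    80.28]
t: 13.68
ee_pos: [0.5285, 0.1616, 0.0569]
tool_rot: [-89.6, 0.0, 80.3]
contact_force: [-9.8, 2.7, 4.2]
finger_gap: 0.04
t 13.68 lin [0.  0.9 0. ] rot [-0.39 -0.02 -0.04] F [-9.84  2.69  4.2 ] gap 0.04 pos [0.5285 0.1616 0.0569] rpy [-8.961e+01  4.000e-02  8.028e+01]
```

```bash
python3 -m creep '[{"rot":[-0.5,0,0],"linear":[0,-0.6,-2.8],"grip":20},{"rot":[-0.3,0,0],"linear":[0,-0.6,-2.8],"grip":20}]'; python3 go.py .5284 .1616 .056 80.3
```

```text
t: 13.92
ee_pos: [0.5286, 0.1616, 0.0568]
tool_rot: [-89.7, 0.1, 80.3]
contact_force: [-10.3, 1.4, 5.6]
finger_gap: 0.0399
t 13.93 lin [-0.1  0.8  0.2] rot [-0.27 -0.02 -0.1 ] F [-10.29   1.41   5.6 ] gap 0.0399 pos [0.5286 0.1616 0.0568] rpy [-89.73   0.1   80.28]
```

Held steady at about 13 mm. I'll keep holding with the same push and check.

```bash
python3 -m creep '[{"rot":[-0.4,0,-0.1],"linear":[0,-0.6,-2.6],"grip":20},{"rot":[-0.3,0,0],"linear":[0,-0.6,-2.6],"grip":20},{"rot":[-0.3,0,0],"linear":[0,-0.6,-2.6],"grip":20}]'; python3 go.py .5284 .1616 .056 80.3
python3 - <<'E'
from h import *
c=cams.camera("side"); np.save("side13.npy",c)
a=(245,220,325,275)
cv2.imwrite(f"pics/side13z.png",cv2.resize(c["image"][a[1]:a[3],a[0]:a[2]],None,fx=9,fy=9,interpolation=cv2.INTER_CUBIC)[:,:,::-1])
c=cams.camera("wrist"); np.save("wrist13.npy",c)
a=(140,120,410,320)
cv2.imwrite(f"pics/wrist13z.png",cv2.resize(c["image"][a[1]:a[3],a[0]:a[2]],None,fx=2.9,fy=2.9,interpolation=cv2.INTER_CUBIC)[:,:,::-1])
E
python3 stop.py side13.npy; python3 go.py .5284 .1616 .056 80.3
```

```text
t: 14.3
ee_pos: [0.5285, 0.1616, 0.0568]
tool_rot: [-89.8, 0.1, 80.3]
contact_force: [-9.3, 1.9, 4.4]
finger_gap: 0.0399
t 14.3 lin [-0.   0.8  0.1] rot [-0.23 -0.02 -0.09] F [-9.26  1.88  4.35] gap 0.0399 pos [0.5285 0.1616 0.0568] rpy [-89.77   0.09  80.28]
side13.npy stop mm: median 13.4 sd 0.2 n 9
t 14.4 lin [-0.   0.8  0.1] rot [-0.23 -0.03 -0.09] F [-10.47   2.42   5.01] gap 0.0399 pos [0.5285 0.1616 0.0568] rpy [-89.77   0.09  80.27]
```

View pics/side13z.png

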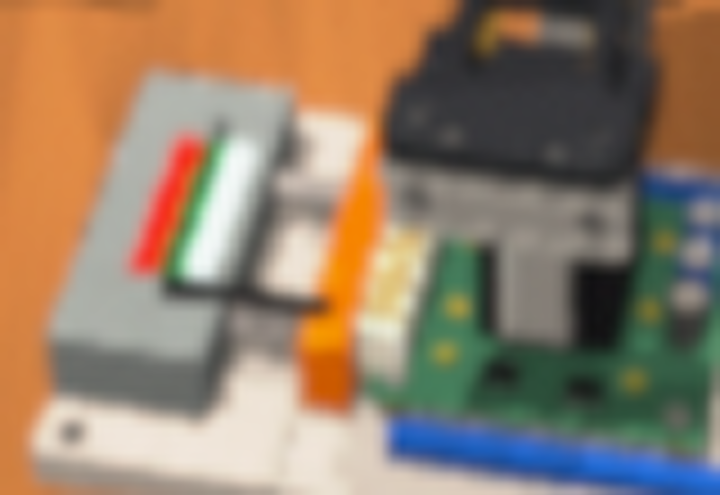

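View pics/wrist13z.png

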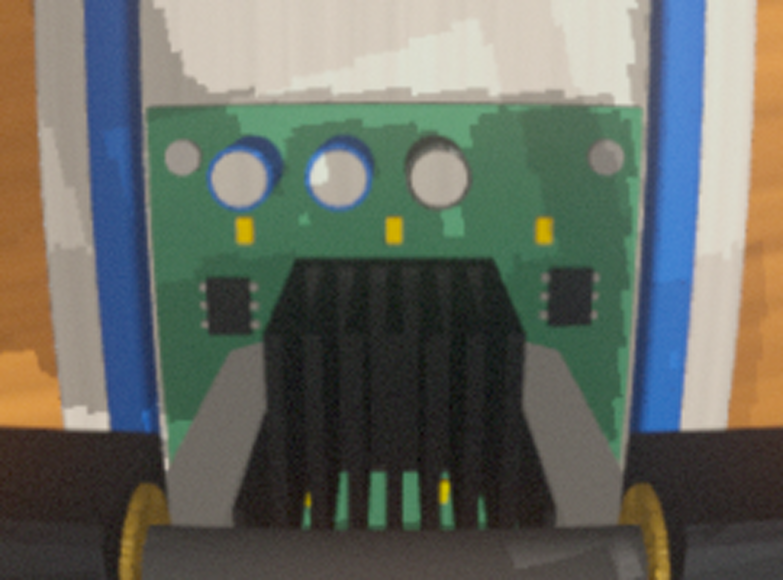

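The pointer needle lies over the green band at crop (165–220, 130–290), and the board is centred and square. I'll keep holding.

```bash
python3 -m creep '[{"rot":[-0.4,0,-0.1],"linear":[0,-0.6,-2.6],"grip":20},{"rot":[-0.3,0,0],"linear":[0,-0.6,-2.6],"grip":20},{"rot":[-0.3,0,0],"linear":[0,-0.6,-2.6],"grip":20},{"rot":[-0.3,0,0],"linear":[0,-0.6,-2.6],"grip":20},{"rot":[-0.3,0,0],"linear":[0,-0.6,-2.6],"grip":20}]'; python3 go.py .5284 .1616 .056 80.3
```

```text
t: 15.02
ee_pos: [0.5285, 0.1616, 0.0568]
tool_rot: [-89.8, 0.1, 80.3]
contact_force: [-10.4, 1.5, 4.7]
finger_gap: 0.0396
t 15.03 lin [-0.   0.8  0.1] rot [-0.22 -0.04 -0.13] F [-10.36   1.48   4.68] gap 0.0396 pos [0.5285 0.1616 0.0568] rpy [-89.78   0.13  80.26]
```

```bash
python3 -m creep '[{"rot":[-0.4,0,-0.1],"linear":[0,-0.6,-2.6],"grip":20},{"rot":[-0.3,0,0],"linear":[0,-0.6,-2.6],"grip":20},{"rot":[-0.3,0,0],"linear":[0,-0.6,-2.6],"grip":20},{"rot":[-0.3,0,0],"linear":[0,-0.6,-2.6],"grip":20},{"rot":[-0.3,0,0],"linear":[0,-0.6,-2.6],"grip":20}]'; python3 go.py .5284 .1616 .056 80.3
```

```text
t: 15.65
ee_pos: [0.5285, 0.1617, 0.0568]
tool_rot: [-89.8, 0.1, 80.2]
contact_force: [-10.1, 1.8, 4.9]
finger_gap: 0.0398
t 15.65 lin [-0.1  0.8  0.1] rot [-0.21 -0.06 -0.15] F [-10.08   1.84   4.85] gap 0.0398 pos [0.5285 0.1617 0.0568] rpy [-89.79   0.15  80.25]
```

```bash
python3 -m creep '[{"rot":[-0.4,0,-0.1],"linear":[0,-0.6,-2.6],"grip":20},{"rot":[-0.3,0,0],"linear":[0,-0.6,-2.6],"grip":20},{"rot":[-0.3,0,0],"linear":[0,-0.6,-2.6],"grip":20},{"rot":[-0.3,0,0],"linear":[0,-0.6,-2.6],"grip":20},{"rot":[-0.3,0,0],"linear":[0,-0.6,-2.6],"grip":20}]'; python3 go.py .5284 .1616 .056 80.3
```

```text
t: 16.27
ee_pos: [0.5285, 0.1617, 0.0568]
tool_rot: [-89.8, 0.2, 80.2]
contact_force: [-10.8, 1.2, 4.6]
finger_gap: 0.0397
t 16.27 lin [-0.1  0.8  0.1] rot [-0.21 -0.07 -0.16] F [-10.84   1.16   4.6 ] gap 0.0397 pos [0.5285 0.1617 0.0568] rpy [-89.79   0.17  80.23]
```

```bash
python3 - <<'E'
from h import *
for i in range(6): c=cams.camera("side")
np.save("side14.npy",c); c=cams.camera("top"); cv2.imwrite("pics/top14.png",c["image"][:,:,::-1])
s=readout.get_state(); print(s["t"],s["ee_pos"],s["contact_force"],np.abs(s["dq"]).max(),s["finger_gap"])
E
python3 stop.py side14.npy
```

```text
16.625 [0.52852512 0.16168193 0.05675875] [-10.38469347   1.29984172   4.80812145] 0.08351084539258403 0.039746127237341805
side14.npy stop mm: median 13.4 sd 0.2 n 9
```

View pics/top14.png

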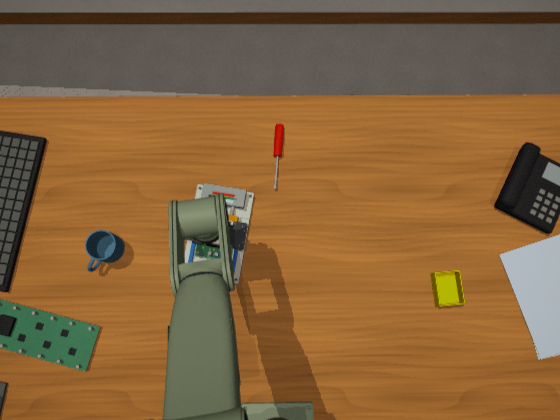

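The mug (104,246), bin (448,289) and driver (278,150) are where they started. The hold stayed steady for 0.35 s without a new row, so I'm handing in.

```bash
python3 -c "
from station import job
print(job.finish_job())"
```

```text
the job is handed in; nothing more can be done
None
```

I gripped the board by its heat sink and set it on the jig bed between the guides, about 23 mm short of the stop. I then slid it forward and held it pressed with the pointer in the green. It held there for over 2.5 s, and I handed the job in at about 16.6 s, still pressing. No verdict was reported.

**Last checks:**
- **Stop travel:** 13.4 mm measured in the side view, unchanged between two pictures about 2 s apart. That puts the spring force at roughly 8.7 N by its stated rate.
- **Wrist force:** about 10.4 N back along the push, which includes friction on the bed.
- **Pose:** tool tilt about 0.2°, the board centred to about 1 mm between the guides, and the arm still.
- **Grip:** finger gap 39.7 mm on the 40 mm heat sink.
- **Bystanders:** the mug, bin and screwdriver look unmoved in the top view.

**What disagreed or went wrong:**
- **Centre line:** the top view and the close wrist view differed by about 3 mm on the jig's centre line. I used the wrist view, and the board went in without touching the guides.
- **First push:** it stalled with the tool pressing down and tilting about 1°. I corrected this by lifting slightly and counter-rotating on each step.
- **Not measured:** tool height ended 0.4 mm higher than when the board was set down. I did not measure the contact between the feet and the bed separately.

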